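Square the serving boards in the stacking corner

TASK

Slide the serving board that lies on the raised ledge across onto the top of the two boards in the stacking corner, then push the stack square, so that all three boards lie flat on one another and flush against both fences. Leave the oil bottle, the ramekin and the pepper mill where they stand, and let go of everything at the end.

Things in the scene. Friction and masses are not known exactly. Their poses are not given: they have to be found in the camera images.
- station: fixed sheet-metal stacking station, 168 x 424 mm, near (-x) side open; origin on the counter, level in x with the squared stack's centre and in y midway between the squared stack (whose edge is at y = +35 mm) and the ledge (edge at y = -35 mm). +x points to the far fence, +y to the side fence. Floor plate 4 mm thick, x = -104 to +64 mm
- far_fence (a point): middle of the far fence's inner face at its top edge, 50 mm above the counter: upright wall 4 mm thick, inner face at station x = +60 mm, running from station y = +29 to +209 mm
- side_fence (a point): middle of the side fence's inner face at its top edge, 50 mm above the counter: upright wall 4 mm thick, inner face at station y = +205 mm, running from station x = -86 to +64 mm
- slot (a point): middle of the open slot, on the floor plate (4 mm above the counter), between the ledge and the squared stack: 70 mm wide in y once the stack is square, 40 to 60 mm at the start; fingers can be lowered here to push the boards' edges towards the side fence
- corner (a point): inner corner of the two fences at the top of the floor plate (4 mm above the counter), axes as the station's; a squared board's origin is at x = -60, y = -85 mm from here
- ledge (a point): centre of the top of the raised ledge, a flat metal shelf 168 (x) x 180 (y) mm, top 30 mm above the counter (2 mm above the top of the two boards in the corner), no rims; axes as the station's
- board_bottom: oiled, slippery wooden serving board, plain flat slab 120 x 170 x 12 mm (x, y, z), about 0.15 kg, too wide to span; origin at the centre of its underside, x across the 120 mm, y along the 170 mm; lowest board (pushing the whole stack takes 3 to 15 N), lying loose and askew on the floor plate in the stacking corner, its long side roughly along the station's y, 5 to 50 mm short of the fences
- board_middle: oiled, slippery wooden serving board, plain flat slab 120 x 170 x 12 mm (x, y, z), about 0.15 kg, too wide to span; origin at the centre of its underside, x across the 120 mm, y along the 170 mm; second board, lying loose and askew on the bottom one, also short of the fences
- board_ledge: oiled, slippery wooden serving board, plain flat slab 120 x 170 x 12 mm (x, y, z), about 0.15 kg, too wide to span; origin at the centre of its underside, x across the 120 mm, y along the 170 mm; third board, lying loose on the ledge with its long side roughly along the station's y; moved straight along station +y it passes clear of the end of the far fence and onto the other two, bridging the slot
- oil_bottle: green glass oil bottle, 60 mm diameter, 190 mm tall, origin at the centre of its base; a bystander
- ramekin: white bowl, 84 mm diameter, 45 mm tall, origin at the centre of its base; a bystander
- mill: dark wooden pepper mill, 52 mm diameter, 130 mm tall, origin at the centre of its base; a bystander
Not all that is in view belongs to the job. Leave any purple look-alike of the board_middle alone. Leave any red look-alike of the board_ledge alone.

How it is judged:
By the outcome, as a careful person would: the job done as asked, in the order asked, and still so for the second after the job is handed in, with the robot touching nothing.
It also fails if it takes over 64 s, if anything falls off the work surface, if the arm or the gripper's body presses on something with over 40 N, if the wrist force passes 120 N, or if a joint passes its speed limit or range.

ROBOT

A 6-joint arm with a two-finger parallel gripper is mounted at the origin on the work surface. World frame = base frame: x ahead of the robot, y to its left, z up, the work surface at z = 0. Lengths are in m, angles in rad, forces in N, time in s.
With the tool pointing down it reaches from about 0.325 to 0.9 m from the base axis. Payload 3.5 kg.
Tool frame: the origin (TCP) lies at the very end of the fingers, on their centre line; the grasp point (between the pads) lies manip.hold_point_z behind it (manip.hold_point_z is the distance from the TCP to the grasp point, in m); z points along the fingers, x is the direction in which the jaws open and shut, and the axes are right-handed (so a half turn about z gives the same grasp; the last joint's range is limited). The gripper opens to 85 mm and grips with 20 to 120 N. Pads are 22 mm wide; open, the fingers measure 114 mm over their backs; the gripper's body (76 mm by 85 mm) begins 54 mm behind the grasp point. The pads swing forward as they close: fully open they stand 13 mm farther back than shut.
Start: joints at [1.21, 0.276, -0.026, 1.268, 0, 1.467], TCP at [0.159, 0.604, 0.231] pointing down, gripper open.
Joint ranges: [-3.12, 3.12], [-0.85, 1.88], [-1.08, 1.24], [-1.95, 2.15], [-1.57, 1.53], [-3.14, 3.14]. Speed limits (rad/s): [2.57, 2.57, 3.14, 3.14, 3.14, 3.14].

INTERFACE

Orientations are given as a 3x3 rotation matrix whose columns are the frame's x, y, z axes.
In Python, from plant import manip gives the robot as it stands.
- The arm moves only by the shell command python3 -m crank 'ROWS' [FORCE]. ROWS is JSON, a list of rows, each a list of 3 entries, a list of its own where there are three numbers: the closure, from 0 (fully open) to 1 (shut), then the shift along the world's x, y, z in cm, then the turn, a rotation vector about the world's x, y, z in rad. A call has 1 to 8 rows; each row shifts and turns the commanded pose from where the row before left it; what a row does not reach is not made up. A row lasts 1/8 s, in which the tool goes at most 62.5 mm and 10.7 degrees, less where a joint would pass 70% of its speed; a pose out of reach is approached as far as the arm can. A call is refused whole if a number of a shift passes 6.25 or a number of a turn 0.188, either way. A call with a gripper value outside its range is refused whole. The fingers move at their own pace and stop on an object; FORCE is the grip in N (left out, the last holds). Time passes only in rows, so rows that do not move let the fingers close. It gives the time, the measured TCP pose, the force and the opening at its end, in the units of the state.
- manip.get_state(): the state, without advancing time (a new reading comes with each control period).
- manip.capture(name): name is "side" or "top" or "wrist"; returns a dict with "img" (384x512x3 uint8, blue, green, red), "K" (3x3 intrinsics, pixels), "R" (3x3) and "t" (3): a world point X has camera coordinates R X + t. Camera axes: x right, y down, z forward; pixel columns grow to the right and rows downward; lengths in m; the calibration is good to about 2 mm. A picture is of the moment at which its call begins. There is no depth.
- manip.sign_off(): hands the job in, once; it reports no verdict.
The state is a dict: "time_s": time; "qpos": joint angles; "dq": joint speeds; "tau": joint torques, N m; "ee_pos": TCP position; "ee_rot": TCP orientation; "wrist_force": force on the tool from outside, world axes, zero at the start; "torque": the same for the moment, N m; "opening": opening from 0.0 (shut) to 1.0 (fully open).
Only numpy, scipy, OpenCV 4.12 (cv2) and the standard library are available. Lean on these libraries where they do the work, as an engineer would, in place of code of your own. Each camera call takes 0.05 s, during which the arm holds its last target.

## Working session

There is one attempt and no reset: what is moved stays moved. The work goes in short steps, Python scripts to look and compute and a shell command to move; the robot and the scene stay as the last step left them, time stands still between calls to the robot, and variables do not carry over. Pictures are saved under pics/ and viewed, and the job is handed in when it is done.

```bash
ls; mkdir -p pics; python3 - <<'E'
from plant import manip
import cv2
for n in ("side","top","wrist"):
    c=manip.capture(n); cv2.imwrite(f"pics/{n}0.png",c["img"]); print(n,c["K"].tolist(),c["R"].tolist(),c["t"].tolist())
print(manip.get_state(), manip.hold_point_z)
E
```

```text
pics
side [[355.86230488361485, 0.0, 251.37897993050584], [0.0, 355.86230488361485, 191.50633687726457], [0.0, 0.0, 1.0]] [[0.9737529834166468, -0.2269303137455532, 0.017543089537598863], [-0.12177013145665502, -0.5845267101937021, -0.8021848665707656], [0.1922944678668847, 0.7789936827558184, -0.596817962074131]] [-0.5409583052820502, 0.11590964135373322, 0.9723763135546282]
top [[426.9568686513382, 0.0, 262.98790019364276], [0.0, 426.9568686513382, 189.4158674360037], [0.0, 0.0, 1.0]] [[0.003988038056180072, -0.9998547794529151, -0.016568511026196536], [-0.996374961921084, -0.0025651084778672397, -0.08503149695998222], [0.08497664861137527, 0.016847558388665983, -0.9962404975542399]] [0.0075766221469906496, 0.5422929897050542, 1.6350937261416039]
wrist [[308.62648232888506, 0.0, 256.6555748429475], [0.0, 308.62648232888506, 191.20935737814574], [0.0, 0.0, 1.0]] [[0.25395816911111185, 0.967214217186033, -0.0013807298579924404], [0.9143020468392686, -0.23959901848047283, 0.3265640480651801], [0.3155265685917036, -0.08419601187944087, -0.9451740665593518]] [-0.624056342567009, -0.04223921147713373, 0.37957951563005526]
{'time_s': 0.15, 'qpos': array([ 1.20959974e+00,  2.77004413e-01, -2.75649064e-02,  1.26795700e+00,
        2.15840439e-05,  1.46742770e+00]), 'dq': array([-0.00060149,  0.00080239,  0.00565127, -0.00040527, -0.00075044,
       -0.00015232]), 'tau': array([ 2.83760874e-04, -4.46057653e+01,  2.95637959e+01,  1.05419895e-02,
       -1.07985284e-04, -9.85508251e-06]), 'ee_pos': array([0.15913668, 0.60378695, 0.23038835]), 'ee_rot': array([[ 2.54980388e-01,  9.66946019e-01, -6.31560513e-04],
       [ 9.66944698e-01, -2.54981092e-01, -1.61073760e-03],
       [-1.71853230e-03, -1.99977590e-04, -9.99998503e-01]]), 'wrist_force': array([0.37876765, 0.82791512, 0.37412743]), 'torque': array([-0.00918373,  0.05647582, -0.00317428]), 'opening': 1.0016364246236444} 0.0187
```

View pics/side0.png

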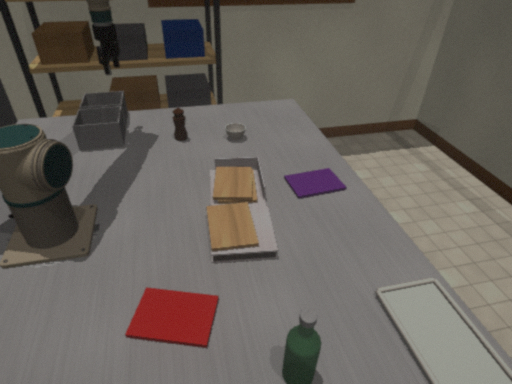

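View pics/top0.png

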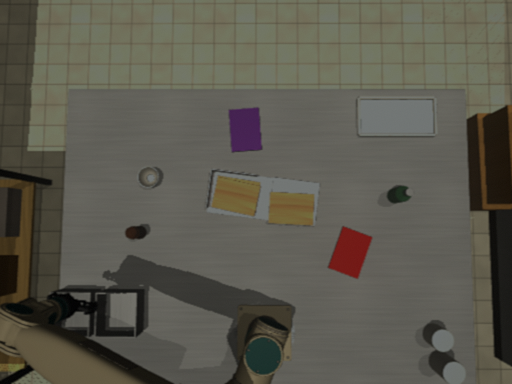

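View pics/wrist0.png

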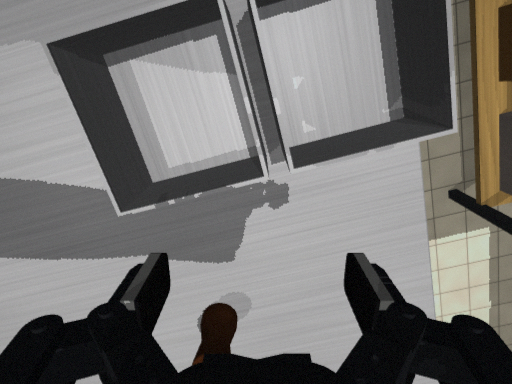

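```bash
python3 - <<'E'
import cv2
i=cv2.imread("pics/top0.png"); cv2.imwrite("pics/topc.png",cv2.resize(i[160:240,195:335],None,fx=5.7,fy=5.7,interpolation=cv2.INTER_CUBIC))
i=cv2.imread("pics/side0.png"); cv2.imwrite("pics/sidec.png",cv2.resize(i[145:270,195:295],None,fx=4.8,fy=4.8,interpolation=cv2.INTER_CUBIC))
E
```

```text
(no output)
```

View pics/topc.png

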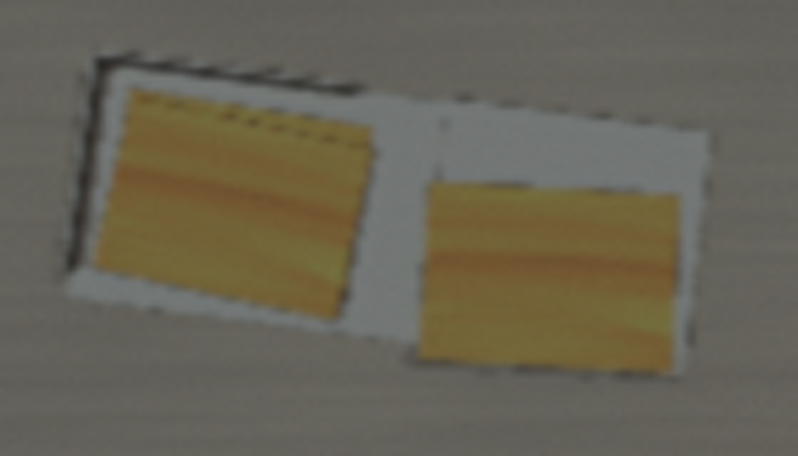

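View pics/sidec.png

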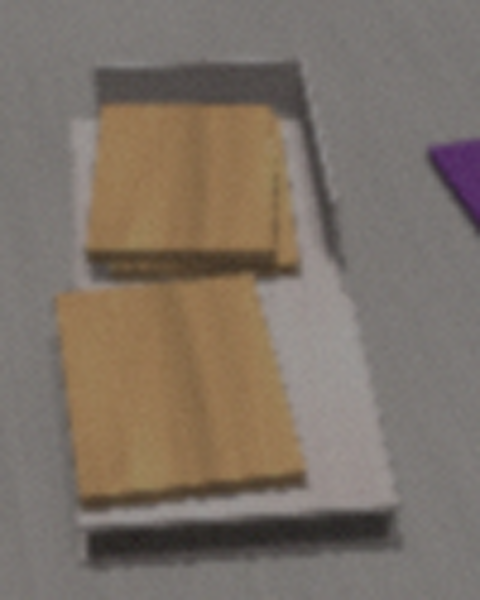

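```bash
cat > h.py <<'E'
import numpy as np, cv2
from scipy.optimize import least_squares
def proj(c,X):
    p=(c["R"]@np.asarray(X,float).T).T+c["t"]; p=p@c["K"].T; return p[:,:2]/p[:,2:]
def back(c,uv,z):
    d=np.linalg.inv(c["K"])@np.array([uv[0],uv[1],1.]); C=-c["R"].T@c["t"]; d=c["R"].T@d
    return C+d*(z-C[2])/d[2]
def S2W(p,P):  # p = x,y,yaw
    P=np.atleast_2d(np.asarray(P,float)); c,s=np.cos(p[2]),np.sin(p[2])
    return np.c_[p[0]+c*P[:,0]-s*P[:,1],p[1]+s*P[:,0]+c*P[:,1],P[:,2]]
def fit(obs,p0): # obs list of (cam, pts3 local, uv)
    f=lambda p:np.concatenate([(proj(c,S2W(p,P))-np.asarray(uv)).ravel() for c,P,uv in obs])
    r=least_squares(f,p0); return r.x,r.fun.reshape(-1,2)
def W2S(p,X):
    d=np.asarray(X)[:2]-p[:2]; c,s=np.cos(p[2]),np.sin(p[2]); return np.array([c*d[0]+s*d[1],-s*d[0]+c*d[1]])
E
python3 - <<'E'
from h import *
from plant import manip
c=manip.capture("top"); s=manip.capture("side")
f=lambda l,k,o:[((x+.5)/k-.5+o[0],(y+.5)/k-.5+o[1]) for x,y in l]
P=np.array([[64,-215,30],[-104,-215,30],[64,209,50],[62,29,50],[-86,207,50],[-104,209,4]])/1e3
uv=f([(708,130),(690,378),(99,60),(360,90),(70,272),(65,295)],5.7,(195,160))
P2=np.array([[64,-215,30],[-104,-215,30],[62,29,50],[64,209,50]])/1e3
uv2=f([(397,500),(78,518),(342,262),(299,62)],4.8,(195,145))
for o in ([(c,P,uv)],[(s,P2,uv2)],[(c,P,uv),(s,P2,uv2)]):
    p,r=fit(o,[.5,0,0]); print(p.round(4),r.round(1).tolist())
cam=lambda n:0
print(p)
lb=f([(430,183),(681,196),(672,374),(417,360)],5.7,(195,160))
print([ (W2S(p,back(c,u,.042))*1e3).round(0) for u in lb])
mb=f([(130,88),(372,128),(338,320),(95,268)],5.7,(195,160))
print([ (W2S(p,back(c,u,.028))*1e3).round(0) for u in mb])
print("mill",back(c,(136,232),.0),"ram",back(c,(150,177),.045), "bottle",back(c,(398,195),0.1))
w=manip.capture("wrist");st=manip.get_state()
print("wristcam in tool", st["ee_rot"].T@(-w["R"].T@w["t"]-st["ee_pos"]), (w["R"]@st["ee_rot"]).round(3).tolist())
for n in ([-60,35],[0,120],[0,-125],[0,0],[-60,120],[-44,-215]): print(n,S2W(p,[n[0]/1e3,n[1]/1e3,0]).round(3), np.hypot(*S2W(p,[n[0]/1e3,n[1]/1e3,0])[0,:2]))
E
```

```text
[ 0.5306  0.0093 -0.12  ] [[1.4, 0.3], [-0.4, 0.1], [-1.0, -1.4], [-0.4, -0.4], [-0.6, 0.2], [0.9, 1.2]]
[ 5.357e-01 -2.000e-04 -1.324e-01] [[0.3, 3.4], [-0.7, 3.6], [-1.1, -10.8], [1.8, -0.1]]
[ 0.5333  0.0055 -0.1219] [[2.4, -0.3], [0.6, -0.5], [0.1, -2.1], [0.7, -1.1], [0.4, -0.6], [1.8, 0.4], [-0.4, 1.7], [-1.1, 2.4], [-2.4, -11.9], [0.1, -0.9]]
[ 0.53326473  0.0054952  -0.1218993 ]
[array([  2., -23.]), array([  14., -192.]), array([-105., -200.]), array([-117.,  -30.])]
[array([ 42., 188.]), array([35., 20.]), array([-97.,  27.]), array([-83., 195.])]
mill [0.37523624 0.5074923  0.        ] ram [0.58736794 0.44527186 0.045     ] bottle [ 0.51636735 -0.48890821  0.1       ]
wristcam in tool [-0.00015752 -0.08464707 -0.14128793] [[1.0, -0.001, -0.0], [0.001, 0.945, -0.327], [0.001, 0.327, 0.945]]
[-60, 35] [[0.478 0.048 0.   ]] 0.48032344563412327
[0, 120] [[0.548 0.125 0.   ]] 0.561847869938632
[0, -125] [[ 0.518 -0.119  0.   ]] 0.5314620738643044
[0, 0] [[0.533 0.005 0.   ]] 0.5332930462702891
[-60, 120] [[0.488 0.132 0.   ]] 0.5058026272686044
[-44, -215] [[ 0.463 -0.203  0.   ]] 0.5057805844352965
```

```bash
python3 -m crank '[[0,[3,-5,0.5],[0,0,-0.179]],[0,[3,-5,0.5],[0,0,-0.179]],[0,[3,-5,0.5],[0,0,-0.179]],[0,[3,-5,0.5],[0,0,-0.179]],[0,[3,-5,0.5],[0,0,-0.179]],[0,[3,-5,0.5],[0,0,-0.179]],[0,[3,-5,0.5],[0,0,-0.179]],[0,[3,-5,0.5],[0,0,-0.179]]]'
python3 -m crank '[[0,[3.2,-5.0,0.5],[0,0,0]],[0,[3.2,-5,0.5],[0,0,0]],[0,[3.2,-5,0.5],[0,0,0]],[0,[3.2,-5,0.5],[0,0,0]],[0,[0,-5,0.5],[0,0,0]],[0,[0,0,0],[0,0,0]],[0,[0,0,0],[0,0,0]]]'
python3 - <<'E'
from plant import manip
import cv2
c=manip.capture("wrist"); cv2.imwrite("pics/wrist1.png",c["img"]);print(manip.get_state()["ee_rot"].round(3).tolist(),manip.get_state()["time_s"])
E
```

```text
time_s: 1.3
ee_pos: [0.4001, 0.2027, 0.2718]
ee_rot: [[0.992, -0.124, 0.001], [-0.124, -0.992, 0.0], [0.001, -0.001, -1.0]]
wrist_force: [0.7, 0.2, -0.0]
opening: 0.999
time_s: 2.17
ee_pos: [0.527, -0.0454, 0.2961]
ee_rot: [[0.993, -0.119, -0.0], [-0.119, -0.993, 0.001], [-0.001, -0.001, -1.0]]
wrist_force: [-0.0, -0.3, -0.2]
opening: 0.999
[[0.993, -0.118, -0.0], [-0.118, -0.993, 0.001], [-0.001, -0.001, -1.0]] 2.225
```

View pics/wrist1.png

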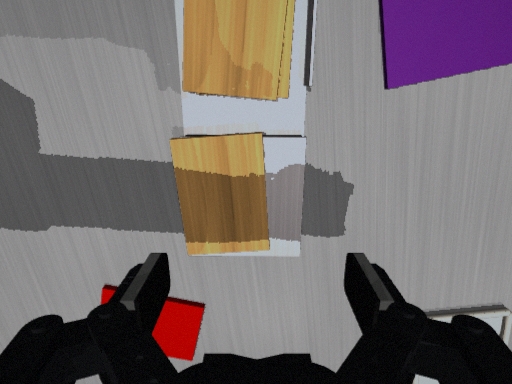

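```bash
python3 - <<'E'
import cv2
i=cv2.imread("pics/wrist1.png"); cv2.imwrite("pics/w1c.png",cv2.resize(i[85:265,155:325],None,fx=3.3,fy=3.3,interpolation=cv2.INTER_CUBIC))
cv2.imwrite("pics/w1d.png",cv2.resize(i[0:145,160:325],None,fx=4,fy=4,interpolation=cv2.INTER_CUBIC))
E
```

```text
(no output)
```

View pics/w1c.png

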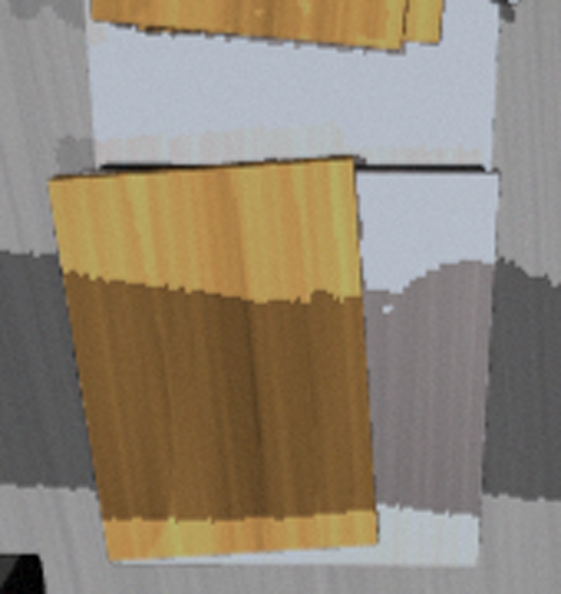

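View pics/w1d.png

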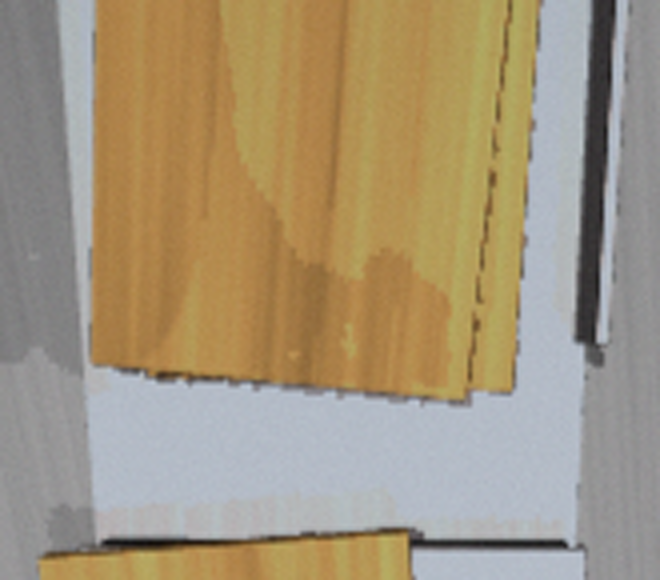

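```bash
python3 - <<'E'
from h import *
from plant import manip
c=manip.capture("top"); w=manip.capture("wrist")
f=lambda l,k,o:[((x+.5)/k-.5+o[0],(y+.5)/k-.5+o[1]) for x,y in l]
P=np.array([[64,-215,30],[-104,-215,30],[64,209,50],[62,29,50],[-86,207,50],[-104,209,4]])/1e3
uv=f([(708,130),(690,378),(99,60),(360,90),(70,272),(65,295)],5.7,(195,160))
Pw=np.array([[64,-35,30],[64,-215,30],[60,29,50],[64,29,50]])/1e3
uvw=f([(498,173),(477,565)],3.3,(155,85))+f([(579,342),(605,346)],4,(160,0))
for o in ([(c,P,uv)],[(w,Pw,uvw)],[(c,P,uv),(w,Pw,uvw)]):
    p,r=fit(o,[.5,0,0]); print(p.round(4),r.round(1).tolist())
p,r=fit([(w,Pw,uvw)],[.5,0,0])
B=lambda z:np.array([[-60,85,z],[60,85,z],[60,-85,z],[-60,-85,z]])/1e3
lb=f([(50,180),(353,158),(377,543),(110,562)],3.3,(155,85))
q,r=fit([(w,B(42),lb)],[.5,-.1,-.1]); print("ledge",q,r.round(1).tolist())
print("rel",W2S(p,q)*1e3, q[2]-p[2],[ (W2S(p,x)*1e3).round(1) for x in S2W(q,B(42))])
mb=f([(92,365),(466,402)],4,(160,0)); print([ (W2S(p,back(w,u,.028))*1e3).round(0) for u in mb])
bb=f([(514,390)],4,(160,0)); print([ (W2S(p,back(w,u,.016))*1e3).round(0) for u in bb])
E
```

```text
[ 0.5306  0.0093 -0.12  ] [[1.4, 0.3], [-0.4, 0.1], [-1.0, -1.4], [-0.4, -0.4], [-0.6, 0.2], [0.9, 1.2]]
[ 0.532   0.0094 -0.11  ] [[-0.8, -0.3], [0.2, 0.7], [1.8, 0.4], [-1.3, -0.6]]
[ 0.532   0.0096 -0.1135] [[1.3, -0.4], [-0.2, -0.6], [-1.2, -1.4], [-0.6, -0.8], [-0.6, 0.2], [1.0, 1.2], [-1.0, -0.2], [-0.3, 0.8], [1.9, 0.4], [-1.3, -0.6]]
ledge [ 0.47292727 -0.10039197 -0.04704789] [[-1.0, -0.4], [0.6, -0.2], [0.8, 0.8], [-0.4, 0.1]]
rel [ -46.6654516  -115.59324662] 0.06299446373284834 [array([-111.9,  -34.5]), array([  7.9, -27. ]), array([  18.6, -196.6]), array([-101.2, -204.2])]
[array([-92.,  24.]), array([26., 12.])]
[array([42., 15.])]
```

```bash
python3 -m crank '[[0.3,[-1.7,-4.6,-3],[0,0,0.0]],[0.3,[-1.7,-4.6,-3],[0,0,0.004]],[0.3,[-1.7,-4.6,-3],[0,0,0]],[0.3,[-1.6,-4.5,-3],[0,0,0]],[0.3,[0,0,-5],[0,0,0]],[0.3,[0,0,-5],[0,0,0]],[0.3,[0,0,-4],[0,0,0]],[0.3,[0,0,0],[0,0,0]]]' 20
python3 - <<'E'
from plant import manip
import cv2
c=manip.capture("wrist"); cv2.imwrite("pics/wrist2.png",c["img"])
c=manip.capture("side"); cv2.imwrite("pics/side2.png",cv2.resize(c["img"][130:290,160:330],None,fx=3.5,fy=3.5,interpolation=cv2.INTER_CUBIC))
E
```

```text
time_s: 3.32
ee_pos: [0.4575, -0.2255, 0.0334]
ee_rot: [[0.994, -0.113, -0.007], [-0.113, -0.994, 0.005], [-0.007, -0.004, -1.0]]
wrist_force: [0.7, -0.0, 0.9]
opening: 0.704
```

View pics/wrist2.png

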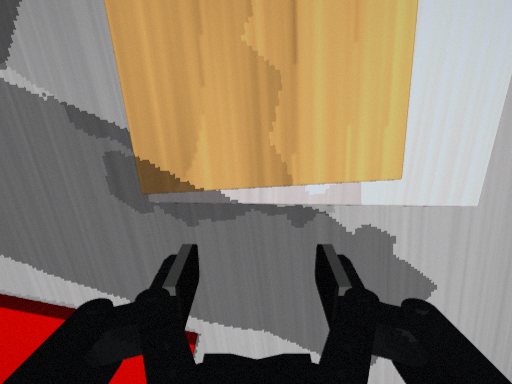

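View pics/side2.png

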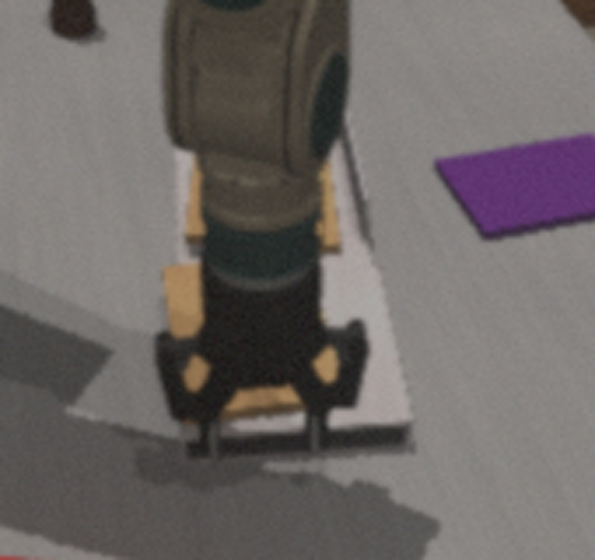

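```bash
python3 -m crank '[[0.3,[0.1,-0.2,-1],[0,0,0.0]],[0.3,[0.1,0,-1],[0,0,0]],[0.3,[0,0,-0.5],[0,0,0]],[0.3,[0,0,0],[0,0,0]],[0.3,[0,0,0],[0,0,0]]]' 
python3 -m crank '[[0.3,[0,0,-0.2],[0,0,0]],[0.3,[0,0,0],[0,0,0]]]' 
python3 -m crank '[[0.3,[0,0,-0.2],[0,0,0]],[0.3,[0,0,0],[0,0,0]]]' 
python3 -m crank '[[0.3,[0,0,-0.2],[0,0,0]],[0.3,[0,0,0],[0,0,0]]]' 
```

```text
time_s: 4.05
ee_pos: [0.4624, -0.2307, 0.0114]
ee_rot: [[0.993, -0.115, 0.0], [-0.115, -0.993, -0.0], [0.0, 0.0, -1.0]]
wrist_force: [-0.5, 0.2, 0.9]
opening: 0.707
time_s: 4.3
ee_pos: [0.4623, -0.2306, 0.0093]
ee_rot: [[0.993, -0.115, -0.0], [-0.115, -0.993, 0.0], [-0.0, -0.0, -1.0]]
wrist_force: [0.1, -1.4, 0.8]
opening: 0.701
time_s: 4.55
ee_pos: [0.4622, -0.2306, 0.0071]
ee_rot: [[0.993, -0.115, -0.0], [-0.115, -0.993, 0.0], [-0.0, -0.0, -1.0]]
wrist_force: [-0.1, 0.3, 0.4]
opening: 0.698
time_s: 4.8
ee_pos: [0.4622, -0.2305, 0.0051]
ee_rot: [[0.993, -0.115, -0.0], [-0.115, -0.993, 0.0], [-0.0, -0.0, -1.0]]
wrist_force: [0.4, 0.4, -0.7]
opening: 0.701
```

```bash

python3 -m crank '[[0.3,[0,0,-0.2],[0,0,0]],[0.3,[0,0,0],[0,0,0]]]' 
python3 -m crank '[[0.3,[0,0,-0.15],[0,0,0]],[0.3,[0,0,0],[0,0,0]]]' 
python3 -m crank '[[0.3,[0,0,-0.15],[0,0,0]],[0.3,[0,0,0],[0,0,0]]]' | grep -v rot
python3 -m crank '[[0.3,[0,0,-0.15],[0,0,0]],[0.3,[0,0,0],[0,0,0]]]' | grep -v rot
```

```text
time_s: 5.05
ee_pos: [0.4622, -0.2305, 0.0031]
ee_rot: [[0.993, -0.115, -0.0], [-0.115, -0.993, 0.0], [-0.0, -0.0, -1.0]]
wrist_force: [0.6, 0.6, -0.3]
opening: 0.701
time_s: 5.3
ee_pos: [0.4622, -0.2306, 0.0017]
ee_rot: [[0.993, -0.115, -0.0], [-0.115, -0.993, 0.0], [-0.0, -0.0, -1.0]]
wrist_force: [-0.2, 0.2, 0.4]
opening: 0.704
time_s: 5.55
ee_pos: [0.4622, -0.2306, 0.0002]
wrist_force: [-0.9, -0.5, -0.0]
opening: 0.699
time_s: 5.8
ee_pos: [0.4623, -0.2306, -0.0013]
wrist_force: [0.0, -0.1, -0.8]
opening: 0.695
```

```bash

python3 -m crank '[[0.3,[0,0,-0.15],[0,0,0]],[0.3,[0,0,0],[0,0,0]]]' | grep -v rot
python3 -m crank '[[0.3,[0,0,-0.15],[0,0,0]],[0.3,[0,0,0],[0,0,0]]]' | grep -v rot
python3 -m crank '[[0.3,[0,0,-0.15],[0,0,0]],[0.3,[0,0,0],[0,0,0]]]' | grep -v rot
python3 -m crank '[[0.3,[0,0,-0.15],[0,0,0]],[0.3,[0,0,0],[0,0,0]]]' | grep -v rot
```

```text
time_s: 6.05
ee_pos: [0.4622, -0.2306, -0.0028]
wrist_force: [-0.4, -0.4, -0.1]
opening: 0.701
time_s: 6.3
ee_pos: [0.4623, -0.2306, -0.0043]
wrist_force: [0.8, -0.3, -0.7]
opening: 0.7
time_s: 6.55
ee_pos: [0.4625, -0.2307, -0.005]
wrist_force: [-1.6, 1.2, 6.0]
opening: 0.698
time_s: 6.8
ee_pos: [0.4625, -0.2307, -0.0051]
wrist_force: [-4.8, 1.6, 18.3]
opening: 0.7
```

```bash

python3 -m crank '[[0.3,[0,0,2],[0,0,0]],[0.3,[0,0,1.55],[0,0,0]],[0.3,[0,0,0],[0,0,0]],[0.3,[0.23,1.99,0],[0,0,0]],[0.3,[0.115,0.993,0],[0,0,0]],[0.3,[0.115,0.993,0],[0,0,0]],[0.3,[0.115,0.993,0],[0,0,0]],[0.3,[0.115,0.993,0],[0,0,0]]]' 
python3 -m crank '[[0.3,[0.115,0.993,0],[0,0,0]],[0.3,[0.115,0.993,0],[0,0,0]],[0.3,[0.115,0.993,0],[0,0,0]],[0.3,[0,0,0],[0,0,0]],[0.3,[0,0,0],[0,0,0]]]' 
python3 - <<'E'
from plant import manip
import cv2
c=manip.capture("wrist"); cv2.imwrite("pics/wrist3.png",c["img"])
E
```

```text
time_s: 7.8
ee_pos: [0.4693, -0.1703, 0.0282]
ee_rot: [[0.993, -0.115, -0.0], [-0.115, -0.993, -0.0], [-0.0, 0.0, -1.0]]
wrist_force: [-0.1, -0.9, -0.9]
opening: 0.7
time_s: 8.43
ee_pos: [0.4728, -0.1412, 0.0284]
ee_rot: [[0.993, -0.115, 0.0], [-0.115, -0.993, -0.0], [0.0, 0.0, -1.0]]
wrist_force: [0.0, -0.6, -0.3]
opening: 0.697
```

View pics/wrist3.png

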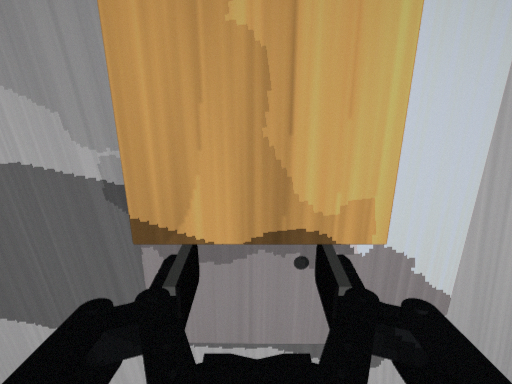

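```bash

python3 -m crank '[[0.3,[0.115,0.993,0],[0,0,0]],[0.3,[0.115,0.993,0],[0,0,0]],[0.3,[0.115,0.993,0],[0,0,0]],[0.3,[0.115,0.993,0],[0,0,0]],[0.3,[0.115,0.993,0],[0,0,0]],[0.3,[0.115,0.993,0],[0,0,0]],[0.3,[0.115,0.993,0],[0,0,0]],[0.3,[0.115,0.993,0],[0,0,0]]]' 
python3 - <<'E'
from plant import manip
import cv2
c=manip.capture("wrist"); cv2.imwrite("pics/wrist4.png",c["img"])
E
```

```text
time_s: 9.48
ee_pos: [0.4819, -0.0611, 0.0282]
ee_rot: [[0.993, -0.115, -0.0], [-0.115, -0.993, 0.0], [-0.0, -0.0, -1.0]]
wrist_force: [-0.5, 0.3, -0.8]
opening: 0.696
```

View pics/wrist4.png

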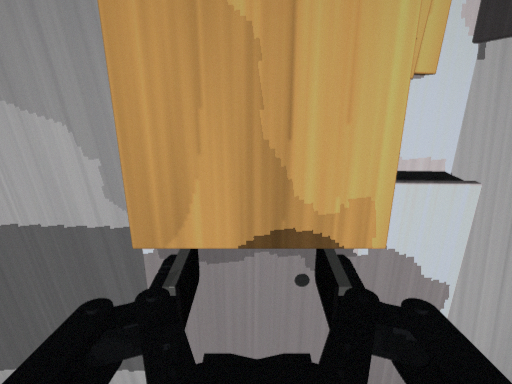

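```bash

python3 -m crank '[[0.3,[0.115,0.993,0],[0,0,0]],[0.3,[0.115,0.993,0],[0,0,0]],[0.3,[0.115,0.993,0],[0,0,0]],[0.3,[0.115,0.993,0],[0,0,0]],[0.3,[0.115,0.993,0],[0,0,0]],[0.3,[0.115,0.993,0],[0,0,0]],[0.3,[0.115,0.993,0],[0,0,0]],[0.3,[0.115,0.993,0],[0,0,0]]]' 
python3 - <<'E'
from plant import manip
import cv2
c=manip.capture("wrist"); cv2.imwrite("pics/wrist5.png",c["img"])
E
```

```text
time_s: 10.52
ee_pos: [0.4912, 0.0183, 0.0283]
ee_rot: [[0.993, -0.115, 0.0], [-0.115, -0.993, -0.0], [0.0, 0.0, -1.0]]
wrist_force: [0.8, 0.1, 0.8]
opening: 0.698
```

View pics/wrist5.png

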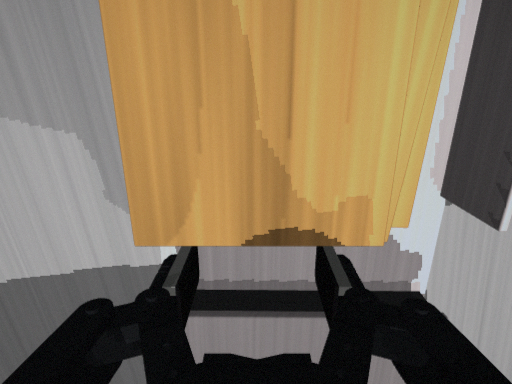

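```bash

python3 -m crank '[[0.3,[-0.14,-1.2,0],[0,0,0]],[0.3,[0,0,0],[0,0,0]],[0.3,[0,0,-1.2],[0,0,0]],[0.3,[0,0,-1.2],[0,0,0]],[0.3,[0,0,0],[0,0,0]]]' 
python3 -m crank '[[0.3,[0.07,0.6,0],[0,0,0]],[0.3,[0.07,0.6,0],[0,0,0]],[0.3,[0.07,0.6,0],[0,0,0]],[0.3,[0,0,0],[0,0,0]]]' 
python3 - <<'E'
from plant import manip
import cv2
c=manip.capture("wrist"); cv2.imwrite("pics/wrist6.png",c["img"])
E
```

```text
time_s: 11.2
ee_pos: [0.4879, 0.0058, 0.0026]
ee_rot: [[0.993, -0.115, -0.004], [-0.115, -0.993, 0.0], [-0.004, -0.0, -1.0]]
wrist_force: [-0.1, 0.9, -0.0]
opening: 0.697
time_s: 11.7
ee_pos: [0.4921, 0.0243, 0.0046]
ee_rot: [[0.994, -0.114, 0.001], [-0.114, -0.994, 0.0], [0.001, -0.0, -1.0]]
wrist_force: [0.4, 0.3, 0.6]
opening: 0.702
```

View pics/wrist6.png

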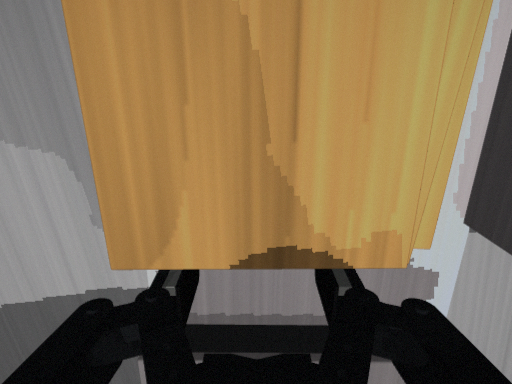

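```bash

python3 -m crank '[[0.3,[0.035,0.3,0],[0,0,0]],[0.3,[0.035,0.3,0],[0,0,0]],[0.3,[0,0,0],[0,0,0]]]'  
python3 -m crank '[[0.3,[0.035,0.3,0],[0,0,0]],[0.3,[0,0,0],[0,0,0]]]' 
python3 -m crank '[[0.3,[0.025,0.2,0],[0,0,0]],[0.3,[0,0,0],[0,0,0]]]' 
```

```text
time_s: 12.12
ee_pos: [0.4927, 0.0297, 0.0044]
ee_rot: [[0.993, -0.115, 0.0], [-0.115, -0.993, -0.0], [0.0, -0.0, -1.0]]
wrist_force: [0.5, -1.1, 1.0]
opening: 0.702
time_s: 12.38
ee_pos: [0.4933, 0.032, 0.0044]
ee_rot: [[0.993, -0.115, 0.001], [-0.115, -0.993, -0.002], [0.001, 0.002, -1.0]]
wrist_force: [0.4, -4.6, 0.1]
opening: 0.705
time_s: 12.62
ee_pos: [0.4944, 0.0326, 0.0046]
ee_rot: [[0.993, -0.117, 0.002], [-0.117, -0.993, -0.005], [0.003, 0.005, -1.0]]
wrist_force: [2.2, -9.0, -0.8]
opening: 0.7
```

```bash

python3 -m crank '[[0.3,[0.025,0.2,0],[0,0,0]],[0.3,[0,0,0],[0,0,0]]]' |grep -v rot
python3 -m crank '[[0.3,[0.025,0.2,0],[0,0,0]],[0.3,[0,0,0],[0,0,0]]]' |grep -v rot
python3 -m crank '[[0.3,[0.025,0.2,0],[0,0,0]],[0.3,[0,0,0],[0,0,0]]]' 
python3 - <<'E'
from plant import manip
import cv2
c=manip.capture("wrist"); cv2.imwrite("pics/wrist7.png",c["img"])
E
```

```text
time_s: 12.88
ee_pos: [0.4957, 0.033, 0.0049]
wrist_force: [3.0, -12.8, -1.4]
opening: 0.698
time_s: 13.12
ee_pos: [0.497, 0.0335, 0.0053]
wrist_force: [4.0, -17.2, -1.8]
opening: 0.702
time_s: 13.38
ee_pos: [0.4971, 0.0336, 0.0053]
ee_rot: [[0.993, -0.12, 0.005], [-0.12, -0.993, -0.017], [0.007, 0.017, -1.0]]
wrist_force: [2.9, -21.7, -0.0]
opening: 0.703
```

View pics/wrist7.png

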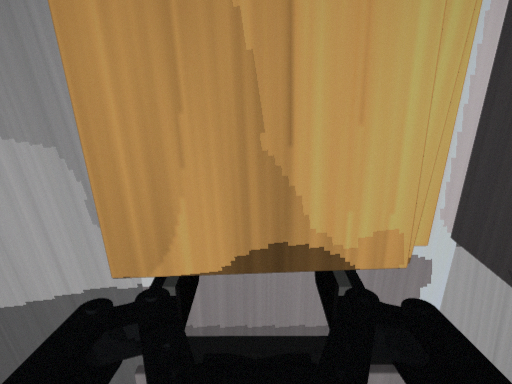

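```bash
python3 - <<'E'
from h import *
from plant import manip
p=[.532,.0095,-.1135]
w=manip.capture("wrist")
for u in ((113,277),(405,267)): print(W2S(p,back(w,u,.040))*1e3)
for z in (.016,.028):print(W2S(p,back(w,(412,248),z))*1e3,W2S(p,back(w,(428,244),z))*1e3)
print(W2S(p,manip.get_state()["ee_pos"])*1e3, "fence end", W2S(p,back(w,(452,235),.004))*1e3)
i=w["img"]; cv2.imwrite("pics/w7c.png",cv2.resize(i[0:300,40:512],None,fx=1.7,fy=1.9,interpolation=cv2.INTER_CUBIC))
E
```

```text
[-95.60877437  32.10281107]
[21.57693895 35.52931116]
[36.8625627  29.96087398] [44.17081255 32.06372291]
[29.90411335 37.07384136] [36.5341012  38.98152968]
[-37.40189852  19.97403283] fence end [63.28130348 30.30116803]
```

View pics/w7c.png

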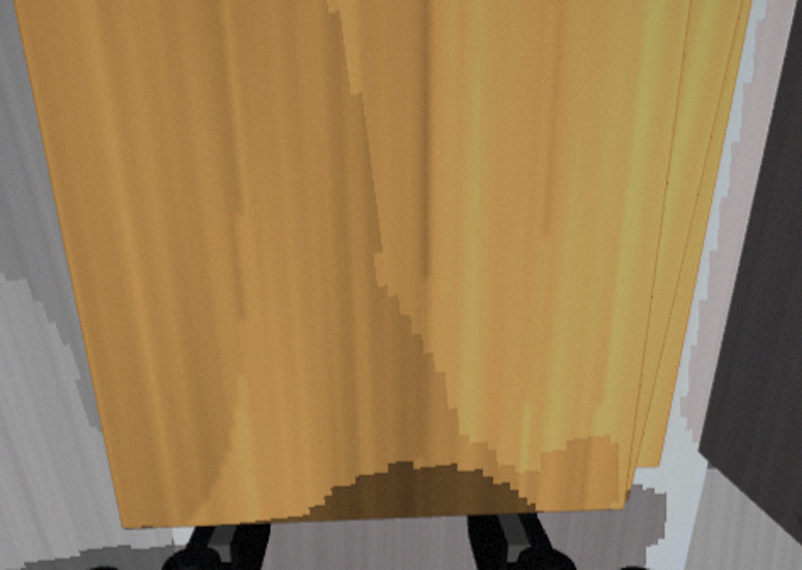

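```bash

python3 -m crank '[[0.3,[-0.14,-1.2,0],[0,0,0]],[0.3,[-0.08,-0.8,1],[0,0,0]],[0.3,[0,0,4],[0,0,0]],[0.3,[0,0,5],[0,0,0]],[0.3,[-1,1,0],[0,0,0.174]],[0.3,[-1,1,0],[0,0,0.174]],[0.3,[-1,1.5,0],[0,0,0.174]],[0.3,[-1,1.5,0],[0,0,0.174]]]' 
python3 -m crank '[[0.3,[-1,1.5,0],[0,0,0.174]],[0.3,[-1,1.5,0],[0,0,0.174]],[0.3,[-1,1.5,0],[0,0,0.174]],[0.3,[-1,1.5,0],[0,0,0.174]],[0.3,[-0.5,1.5,0],[0,0,0.174]],[0.3,[0,0,0],[0,0,0]],[0.3,[0,0,0],[0,0,0]]]' 
python3 - <<'E'
from plant import manip
from h import *
c=manip.capture("wrist"); cv2.imwrite("pics/wrist8.png",c["img"]); s=manip.get_state(); print(s["qpos"],W2S([.532,.0095,-.1135],s["ee_pos"]))
E
```

```text
time_s: 14.48
ee_pos: [0.4507, 0.0718, 0.1047]
ee_rot: [[0.832, 0.554, -0.0], [0.554, -0.832, 0.002], [0.001, -0.002, -1.0]]
wrist_force: [0.5, 0.8, 0.1]
opening: 0.701
time_s: 15.35
ee_pos: [0.4066, 0.1456, 0.1045]
ee_rot: [[0.121, 0.993, 0.0], [0.993, -0.121, 0.0], [0.0, 0.0, -1.0]]
wrist_force: [0.2, -0.1, -0.3]
opening: 0.699
[ 1.93425254e-01  4.41108140e-02 -5.91789985e-01  9.34676677e-01
  3.16462700e-04  3.15197404e-01] [-0.13982446  0.12093785]
```

View pics/wrist8.png

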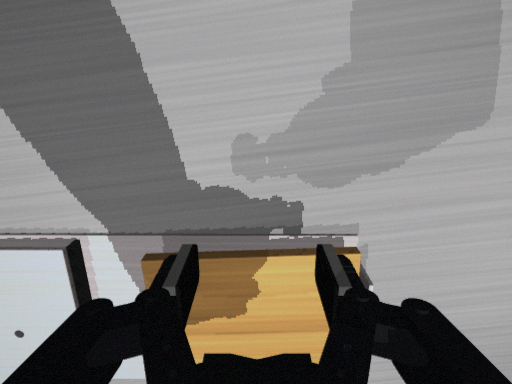

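```bash

python3 -m crank '[[0.3,[0,0,-4],[0,0,0.007]],[0.3,[0,0,-4],[0,0,0]],[0.3,[0,0,-2.1],[0,0,0]],[0.3,[0,0,0],[0,0,0]],[0.3,[0.99,-0.115,0],[0,0,0]],[0.3,[0.99,-0.115,0],[0,0,0]],[0.3,[0.7,-0.08,0],[0,0,0]],[0.3,[0,0,0],[0,0,0]]]' 
python3 -m crank '[[0.3,[0.6,-0.07,0],[0,0,0]],[0.3,[0.6,-0.07,0],[0,0,0]],[0.3,[0.6,-0.07,0],[0,0,0]],[0.3,[0,0,0],[0,0,0]]]' 
python3 - <<'E'
from plant import manip
from h import *
c=manip.capture("wrist"); cv2.imwrite("pics/wrist9.png",c["img"]); s=manip.get_state(); print(W2S([.532,.0095,-.1135],s["ee_pos"]))
E
```

```text
time_s: 16.4
ee_pos: [0.4351, 0.1426, 0.004]
ee_rot: [[0.113, 0.994, 0.002], [0.994, -0.113, 0.0], [0.001, 0.002, -1.0]]
wrist_force: [0.1, 0.4, -0.1]
opening: 0.698
time_s: 16.9
ee_pos: [0.4522, 0.1404, 0.0034]
ee_rot: [[0.113, 0.994, 0.001], [0.994, -0.113, 0.0], [0.0, 0.001, -1.0]]
wrist_force: [0.8, -0.6, -0.0]
opening: 0.698
[-0.09438033  0.12099673]
```

View pics/wrist9.png

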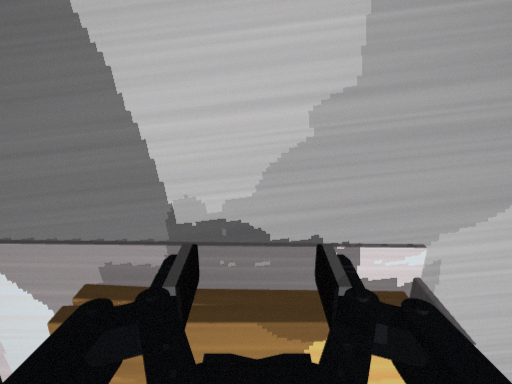

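```bash

python3 -m crank '[[0.3,[0.4,-0.045,0],[0,0,0]],[0.3,[0.4,-0.045,0],[0,0,0]],[0.3,[0,0,0],[0,0,0]]]' |grep -v rot
python3 -m crank '[[0.3,[0.3,-0.035,0],[0,0,0]],[0.3,[0.3,-0.035,0],[0,0,0]],[0.3,[0,0,0],[0,0,0]]]' |grep -v rot
python3 -m crank '[[0.3,[0.3,-0.035,0],[0,0,0]],[0.3,[0,0,0],[0,0,0]]]' |grep -v rot
python3 -m crank '[[0.3,[0.3,-0.035,0],[0,0,0]],[0.3,[0,0,0],[0,0,0]]]'
python3 - <<'E'
from plant import manip
from h import *
c=manip.capture("wrist"); cv2.imwrite("pics/wrist10.png",c["img"]); s=manip.get_state(); print(W2S([.532,.0095,-.1135],s["ee_pos"]))
E
```

```text
time_s: 17.32
ee_pos: [0.4601, 0.1395, 0.0034]
wrist_force: [-1.1, -0.4, 0.0]
opening: 0.697
time_s: 17.7
ee_pos: [0.4654, 0.1387, 0.0032]
wrist_force: [-0.8, -0.1, -1.4]
opening: 0.7
time_s: 17.95
ee_pos: [0.4689, 0.1385, 0.0033]
wrist_force: [-1.1, 0.6, -1.4]
opening: 0.699
time_s: 18.2
ee_pos: [0.472, 0.1381, 0.0034]
ee_rot: [[0.113, 0.994, 0.001], [0.994, -0.113, 0.0], [0.0, 0.001, -1.0]]
wrist_force: [-1.3, 0.1, 0.2]
opening: 0.698
[-0.0741528   0.12102948]
```

View pics/wrist10.png

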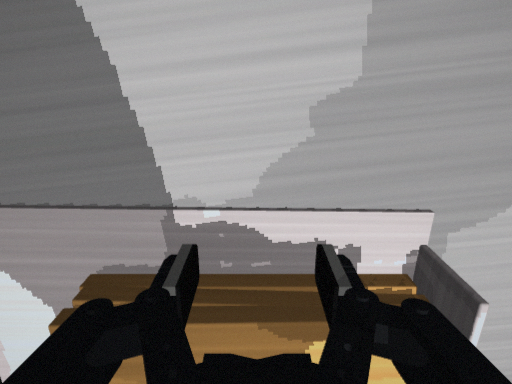

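```bash

python3 -m crank '[[0.3,[0.3,-0.035,0],[0,0,0]],[0.3,[0,0,0],[0,0,0]]]' |grep -v rot
python3 -m crank '[[0.3,[0.2,-0.023,0],[0,0,0]],[0.3,[0,0,0],[0,0,0]]]'|grep -v rot
python3 -m crank '[[0.3,[0.2,-0.023,0],[0,0,0]],[0.3,[0,0,0],[0,0,0]]]'|grep -v rot
python3 -m crank '[[0.3,[0.2,-0.023,0],[0,0,0]],[0.3,[0,0,0],[0,0,0]]]'
python3 - <<'E'
from plant import manip
from h import *
c=manip.capture("wrist"); cv2.imwrite("pics/wrist11.png",c["img"]); s=manip.get_state(); print(W2S([.532,.0095,-.1135],s["ee_pos"]))
c=manip.capture("side"); cv2.imwrite("pics/side11.png",cv2.resize(c["img"][130:290,160:330],None,fx=3.5,fy=3.5,interpolation=cv2.INTER_CUBIC))
E
```

```text
time_s: 18.5
ee_pos: [0.475, 0.1378, 0.0034]
wrist_force: [0.0, -0.1, -1.4]
opening: 0.701
time_s: 18.75
ee_pos: [0.4767, 0.1375, 0.0033]
wrist_force: [-1.3, 0.8, 0.1]
opening: 0.699
time_s: 19.0
ee_pos: [0.4776, 0.1373, 0.0031]
wrist_force: [-3.5, -0.0, 3.2]
opening: 0.698
time_s: 19.25
ee_pos: [0.4788, 0.1372, 0.0029]
ee_rot: [[0.113, 0.994, -0.003], [0.994, -0.113, 0.0], [-0.0, -0.003, -1.0]]
wrist_force: [-5.8, 0.8, 3.4]
opening: 0.702
[-0.06737333  0.12079152]
```

View pics/wrist11.png

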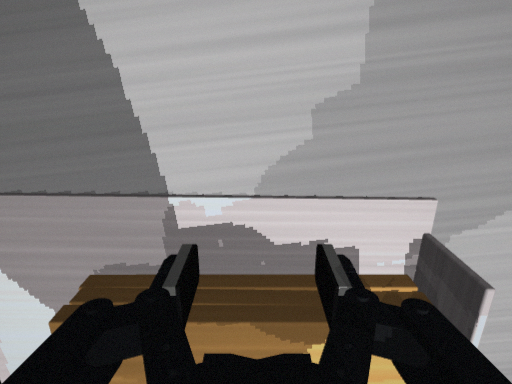

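View pics/side11.png

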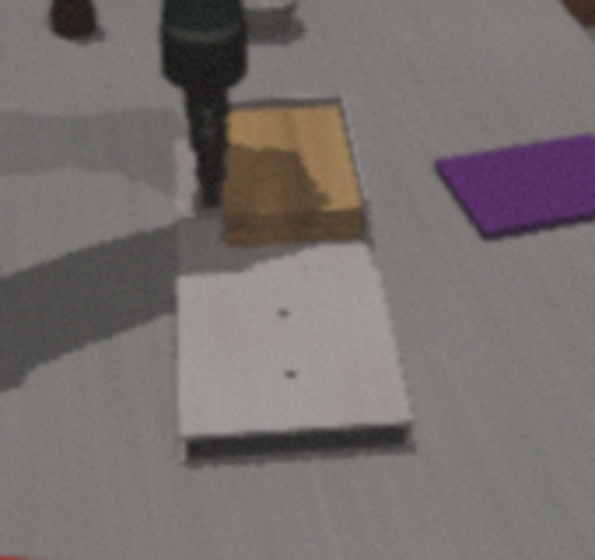

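```bash

python3 -m crank '[[0.3,[0.2,-0.023,0],[0,0,0]],[0.3,[0,0,0],[0,0,0]]]' |grep -v rot
python3 -m crank '[[0.3,[0.2,-0.023,0],[0,0,0]],[0.3,[0,0,0],[0,0,0]]]'|grep -v rot
python3 -m crank '[[0.3,[0.2,-0.023,0],[0,0,0]],[0.3,[0,0,0],[0,0,0]]]'|grep -v rot
python3 -m crank '[[0.3,[0.2,-0.023,0],[0,0,0]],[0.3,[0,0,0],[0,0,0]]]'
```

```text
time_s: 19.6
ee_pos: [0.4787, 0.1371, 0.0025]
wrist_force: [-9.2, 1.5, 5.2]
opening: 0.699
time_s: 19.85
ee_pos: [0.4787, 0.137, 0.0021]
wrist_force: [-12.2, 2.7, 7.7]
opening: 0.702
time_s: 20.1
ee_pos: [0.4786, 0.1369, 0.0017]
wrist_force: [-14.6, 3.3, 8.9]
opening: 0.702
time_s: 20.35
ee_pos: [0.4786, 0.1368, 0.0012]
ee_rot: [[0.112, 0.994, -0.018], [0.994, -0.112, 0.002], [-0.0, -0.018, -1.0]]
wrist_force: [-18.3, 4.7, 9.7]
opening: 0.699
```

```bash

python3 -m crank '[[0.3,[-1.5,0.17,0],[0,0,0]],[0.3,[-2.3,0.26,1],[0,0,0]],[0.3,[0,0,4.5],[0,0,0]],[0.3,[0,0,4.5],[0,0,0]],[0.3,[1,-1.4,0],[0,0,-0.174]],[0.3,[1,-1.4,0],[0,0,-0.174]],[0.3,[1,-1.4,0],[0,0,-0.174]],[0.3,[1,-1.4,0],[0,0,-0.174]]]' |grep -v rot
python3 -m crank '[[0.3,[1,-1.4,0],[0,0,-0.174]],[0.3,[1,-1.4,0],[0,0,-0.174]],[0.3,[1,-1.4,0],[0,0,-0.174]],[0.3,[1,-1.4,0],[0,0,-0.174]],[0.3,[1,-1.4,0],[0,0,-0.174]],[0.3,[0,0,0],[0,0,0]],[0.3,[0,0,0],[0,0,0]]]' 
python3 - <<'E'
from plant import manip
from h import *
c=manip.capture("wrist"); cv2.imwrite("pics/wrist12.png",c["img"]); s=manip.get_state(); print(W2S([.532,.0095,-.1135],s["ee_pos"]))
c=manip.capture("side"); cv2.imwrite("pics/side12.png",cv2.resize(c["img"][130:290,160:330],None,fx=3.5,fy=3.5,interpolation=cv2.INTER_CUBIC))
E
```

```text
time_s: 21.35
ee_pos: [0.4931, 0.0838, 0.1043]
wrist_force: [-0.2, -1.1, -0.7]
opening: 0.7
time_s: 22.22
ee_pos: [0.5408, 0.0146, 0.1036]
ee_rot: [[0.994, -0.105, 0.001], [-0.105, -0.994, -0.0], [0.001, 0.0, -1.0]]
wrist_force: [0.2, 0.7, -0.3]
opening: 0.703
[0.00776445 0.00621463]
```

View pics/wrist12.png

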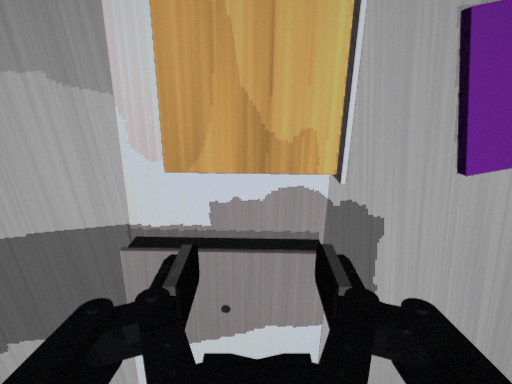

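```bash

python3 -m crank '[[0.3,[-0.8,-0.2,-3],[0,0,-0.009]],[0.3,[0,0,-4],[0,0,0]],[0.3,[0,0,-3.1],[0,0,0]],[0.3,[0,0,0],[0,0,0]],[0.3,[0.07,0.6,0],[0,0,0]],[0.3,[0.06,0.5,0],[0,0,0]],[0.3,[0,0,0],[0,0,0]]]' 
python3 -m crank '[[0.3,[0.025,0.2,0],[0,0,0]],[0.3,[0.025,0.2,0],[0,0,0]],[0.3,[0,0,0],[0,0,0]]]' |grep -v rot
python3 -m crank '[[0.3,[0.025,0.2,0],[0,0,0]],[0.3,[0.0,0.0,0],[0,0,0]]]' |grep -v rot
python3 -m crank '[[0.3,[0.025,0.2,0],[0,0,0]],[0.3,[0.0,0.0,0],[0,0,0]]]' |grep -v rot
python3 -m crank '[[0.3,[0.025,0.2,0],[0,0,0]],[0.3,[0.0,0.0,0],[0,0,0]]]'
python3 - <<'E'
from plant import manip
from h import *
c=manip.capture("wrist"); cv2.imwrite("pics/wrist13.png",c["img"]); s=manip.get_state(); print(W2S([.532,.0095,-.1135],s["ee_pos"]))
E
```

```text
time_s: 23.2
ee_pos: [0.534, 0.024, 0.0028]
ee_rot: [[0.993, -0.116, 0.001], [-0.116, -0.993, -0.0], [0.001, -0.0, -1.0]]
wrist_force: [0.2, 0.1, 0.1]
opening: 0.696
time_s: 23.58
ee_pos: [0.5343, 0.0275, 0.0023]
wrist_force: [0.1, -0.4, 0.1]
opening: 0.704
time_s: 23.82
ee_pos: [0.5345, 0.0295, 0.0023]
wrist_force: [0.6, -1.0, -0.2]
opening: 0.7
time_s: 24.08
ee_pos: [0.5344, 0.031, 0.0023]
wrist_force: [-0.7, -3.1, 1.4]
opening: 0.699
time_s: 24.32
ee_pos: [0.5347, 0.0324, 0.0023]
ee_rot: [[0.993, -0.118, -0.001], [-0.118, -0.993, -0.003], [-0.0, 0.003, -1.0]]
wrist_force: [-2.3, -5.0, 0.8]
opening: 0.697
[6.61895814e-05 2.30572571e-02]
```

View pics/wrist13.png

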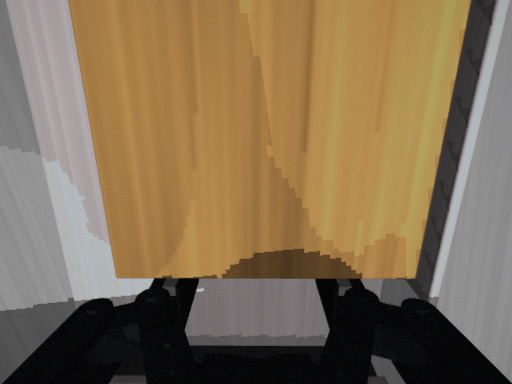

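```bash

for i in 1; do python3 -m crank '[[0.3,[0.025,0.2,0],[0,0,0]],[0.3,[0.0,0.0,0],[0,0,0]]]' |grep -v rot; done
python3 -m crank '[[0.3,[0.025,0.2,0],[0,0,0]],[0.3,[0.0,0.0,0],[0,0,0]]]' |grep -v rot
python3 -m crank '[[0.3,[0.025,0.2,0],[0,0,0]],[0.3,[0.0,0.0,0],[0,0,0]]]' |grep -v rot
python3 -m crank '[[0.3,[0.025,0.2,0],[0,0,0]],[0.3,[0.0,0.0,0],[0,0,0]]]' |grep -v rot
python3 -m crank '[[0.3,[0.025,0.2,0],[0,0,0]],[0.3,[0.0,0.0,0],[0,0,0]]]'
```

```text
time_s: 24.62
ee_pos: [0.5346, 0.0324, 0.0023]
wrist_force: [-2.1, -11.1, 2.1]
opening: 0.699
time_s: 24.88
ee_pos: [0.5345, 0.0324, 0.0024]
wrist_force: [-4.0, -17.3, 3.8]
opening: 0.698
time_s: 25.12
ee_pos: [0.5343, 0.0324, 0.0024]
wrist_force: [-3.9, -22.0, 3.6]
opening: 0.697
time_s: 25.38
ee_pos: [0.5342, 0.0323, 0.0025]
wrist_force: [-5.3, -28.3, 5.0]
opening: 0.7
time_s: 25.62
ee_pos: [0.5341, 0.0323, 0.0025]
ee_rot: [[0.992, -0.123, -0.005], [-0.123, -0.992, -0.027], [-0.002, 0.027, -1.0]]
wrist_force: [-8.2, -32.4, 6.8]
opening: 0.705
```

```bash

python3 -m crank '[[0.3,[-0.14,-1.2,0],[0,0,0]],[0.3,[-0.09,-0.8,0.1],[0,0,0]],[0.3,[0,0,0],[0.06,-0.007,0]],[0.3,[0,0,0],[0,0,0]],[0.3,[0.09,0.8,0],[0,0,0]],[0.3,[0,0,0],[0,0,0]]]' 
python3 -m crank '[[0.3,[0.025,0.2,0],[0,0,0]],[0.3,[0.025,0.2,0],[0,0,0]],[0.3,[0.025,0.2,0],[0,0,0]],[0.3,[0.0,0.0,0],[0,0,0]]]' |grep -v rot
python3 -m crank '[[0.3,[0.025,0.2,0],[0,0,0]],[0.3,[0.0,0.0,0],[0,0,0]]]' |grep -v rot
python3 -m crank '[[0.3,[0.025,0.2,0],[0,0,0]],[0.3,[0.0,0.0,0],[0,0,0]]]'
```

```text
time_s: 26.38
ee_pos: [0.535, 0.0326, 0.0033]
ee_rot: [[0.993, -0.115, 0.007], [-0.115, -0.992, 0.06], [0.0, -0.06, -0.998]]
wrist_force: [0.2, -0.0, 0.2]
opening: 0.7
time_s: 26.88
ee_pos: [0.535, 0.0333, 0.0034]
wrist_force: [-3.0, -12.8, 2.9]
opening: 0.701
time_s: 27.12
ee_pos: [0.535, 0.0333, 0.0034]
wrist_force: [-4.1, -17.8, 4.1]
opening: 0.701
time_s: 27.38
ee_pos: [0.535, 0.0334, 0.0035]
ee_rot: [[0.993, -0.121, 0.004], [-0.121, -0.992, 0.039], [-0.001, -0.04, -0.999]]
wrist_force: [-4.9, -23.5, 5.6]
opening: 0.702
```

```bash

python3 -m crank '[[0.3,[-0.14,-1.2,0],[0,0,0]],[0.3,[-0.14,-1.2,0.1],[-0.06,0.007,0]],[0.3,[0,0,5],[0,0,0]],[0.3,[0,0,5],[0,0,0]],[0.3,[-1,1.4,0],[0,0,0.174]],[0.3,[-1,1.4,0],[0,0,0.174]],[0.3,[-1,1.4,0],[0,0,0.174]],[0.3,[-1,1.4,0],[0,0,0.174]]]' |grep -v rot
python3 -m crank '[[0.3,[-1,1.4,0],[0,0,0.174]],[0.3,[-1,1.4,0],[0,0,0.174]],[0.3,[-1,1.4,0],[0,0,0.174]],[0.3,[-1,1.4,0],[0,0,0.174]],[0.3,[-1,1.5,0],[0,0,0.174]],[0.3,[0,0,0],[0,0,0]],[0.3,[0,0,0],[0,0,0]]]' 
python3 - <<'E'
from plant import manip
from h import *
c=manip.capture("wrist"); cv2.imwrite("pics/wrist14.png",c["img"]); s=manip.get_state(); print(W2S([.532,.0095,-.1135],s["ee_pos"]))
E
```

```text
time_s: 28.38
ee_pos: [0.4928, 0.0746, 0.1043]
wrist_force: [-0.3, 0.9, 0.3]
opening: 0.698
time_s: 29.25
ee_pos: [0.4437, 0.1445, 0.1044]
ee_rot: [[0.124, 0.992, 0.001], [0.992, -0.124, 0.0], [0.0, 0.0, -1.0]]
wrist_force: [0.3, 0.3, -0.0]
opening: 0.698
[-0.10293428  0.12394175]
```

View pics/wrist14.png

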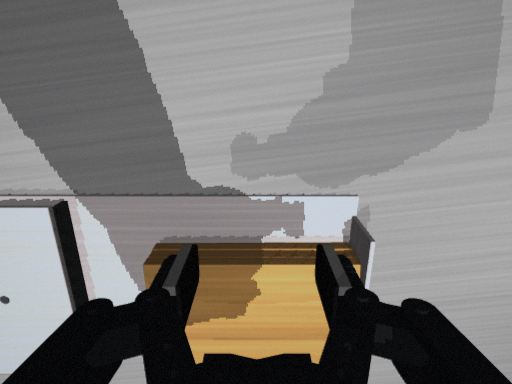

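```bash

python3 -m crank '[[0.3,[0,-0.4,-4],[0,0,0.011]],[0.3,[0,0,-4],[0,0,0]],[0.3,[0,0,-2.1],[0,0,0]],[0.3,[0,0,0],[0,0,0]],[0.3,[0.99,-0.115,0],[0,0,0]],[0.3,[0.99,-0.115,0],[0,0,0]],[0.3,[0.5,-0.06,0],[0,0,0]],[0.3,[0,0,0],[0,0,0]]]' 
python3 -m crank '[[0.3,[0.3,-0.035,0],[0,0,0]],[0.3,[0.3,-0.035,0],[0,0,0]],[0.3,[0.3,-0.035,0],[0,0,0]],[0.3,[0,0,0],[0,0,0]]]' |grep -v rot
python3 -m crank '[[0.3,[0.2,-0.023,0],[0,0,0]],[0.3,[0,0,0],[0,0,0]]]' |grep -v rot
python3 -m crank '[[0.3,[0.2,-0.023,0],[0,0,0]],[0.3,[0,0,0],[0,0,0]]]'
```

```text
time_s: 30.3
ee_pos: [0.4694, 0.1376, 0.004]
ee_rot: [[0.111, 0.994, 0.002], [0.994, -0.111, 0.0], [0.0, 0.002, -1.0]]
wrist_force: [0.3, 0.4, 0.4]
opening: 0.696
time_s: 30.8
ee_pos: [0.4774, 0.1365, 0.0033]
wrist_force: [-0.1, -0.4, -0.2]
opening: 0.699
time_s: 31.05
ee_pos: [0.4786, 0.1362, 0.0031]
wrist_force: [-0.7, 0.2, 0.7]
opening: 0.7
time_s: 31.3
ee_pos: [0.4788, 0.136, 0.0028]
ee_rot: [[0.111, 0.994, -0.004], [0.994, -0.111, -0.0], [-0.001, -0.004, -1.0]]
wrist_force: [-5.2, 0.1, 3.4]
opening: 0.702
```

Same stop as before (0.4787). Now the tilted push on the lowest board.

```bash

python3 -m crank '[[0.3,[-1.2,0.14,0],[0,0,0]],[0.3,[0,0,0.1],[-0.007,-0.06,0]],[0.3,[0,0,0],[0,0,0]],[0.3,[0.8,-0.09,0],[0,0,0]],[0.3,[0.3,-0.03,0],[0,0,0]],[0.3,[0,0,0],[0,0,0]]]' 
python3 -m crank '[[0.3,[0.2,-0.025,0],[0,0,0]],[0.3,[0.2,-0.025,0],[0,0,0]],[0.3,[0.0,0.0,0],[0,0,0]]]' |grep -v rot
python3 -m crank '[[0.3,[0.2,-0.025,0],[0,0,0]],[0.3,[0.2,-0.025,0],[0,0,0]],[0.3,[0.0,0.0,0],[0,0,0]]]' |grep -v rot
python3 -m crank '[[0.3,[0.2,-0.025,0],[0,0,0]],[0.3,[0.2,-0.025,0],[0,0,0]],[0.3,[0.0,0.0,0],[0,0,0]]]'
```

```text
time_s: 32.05
ee_pos: [0.4797, 0.1362, 0.004]
ee_rot: [[0.111, 0.992, 0.058], [0.994, -0.111, -0.007], [-0.0, 0.058, -0.998]]
wrist_force: [-3.4, 0.4, 2.8]
opening: 0.698
time_s: 32.42
ee_pos: [0.4797, 0.1356, 0.003]
wrist_force: [-9.1, 1.8, 4.2]
opening: 0.696
time_s: 32.8
ee_pos: [0.4797, 0.135, 0.0018]
wrist_force: [-13.8, 2.0, 7.9]
opening: 0.695
time_s: 33.17
ee_pos: [0.4798, 0.1344, 0.0007]
ee_rot: [[0.111, 0.993, 0.037], [0.994, -0.111, -0.007], [-0.003, 0.038, -0.999]]
wrist_force: [-21.2, 3.0, 9.8]
opening: 0.697
```

```bash

python3 -m crank '[[0.3,[-1.5,0.17,0],[0,0,0]],[0.3,[-2.3,0.26,1],[0.007,0.06,0]],[0.3,[0,0,4.5],[0,0,0]],[0.3,[0,0,4.5],[0,0,0]],[0.3,[1,-1.4,0],[0,0,-0.174]],[0.3,[1,-1.4,0],[0,0,-0.174]],[0.3,[1,-1.4,0],[0,0,-0.174]],[0.3,[1,-1.4,0],[0,0,-0.174]]]' |grep -v rot
python3 -m crank '[[0.3,[1,-1.4,0],[0,0,-0.174]],[0.3,[1,-1.4,0],[0,0,-0.174]],[0.3,[1,-1.4,0],[0,0,-0.174]],[0.3,[1,-1.4,0],[0,0,-0.174]],[0.3,[0.5,-1.4,0],[0,0,-0.174]],[0.3,[0,0,0],[0,0,-0.009]],[0.3,[0,0,0],[0,0,0]]]' 
python3 - <<'E'
from plant import manip
from h import *
c=manip.capture("wrist"); cv2.imwrite("pics/w15.png",cv2.resize(c["img"][0:200,90:400],None,fx=2.5,fy=2.5,interpolation=cv2.INTER_CUBIC)); s=manip.get_state(); print(W2S([.532,.0095,-.1135],s["ee_pos"]))
E
```

```text
time_s: 34.17
ee_pos: [0.4966, 0.0824, 0.1052]
wrist_force: [0.5, 0.6, 0.1]
opening: 0.702
time_s: 35.05
ee_pos: [0.5396, 0.0132, 0.1046]
ee_rot: [[0.994, -0.112, 0.001], [-0.112, -0.994, -0.0], [0.001, -0.0, -1.0]]
wrist_force: [0.1, 0.2, 0.6]
opening: 0.703
[0.00678784 0.00468358]
```

View pics/w15.png

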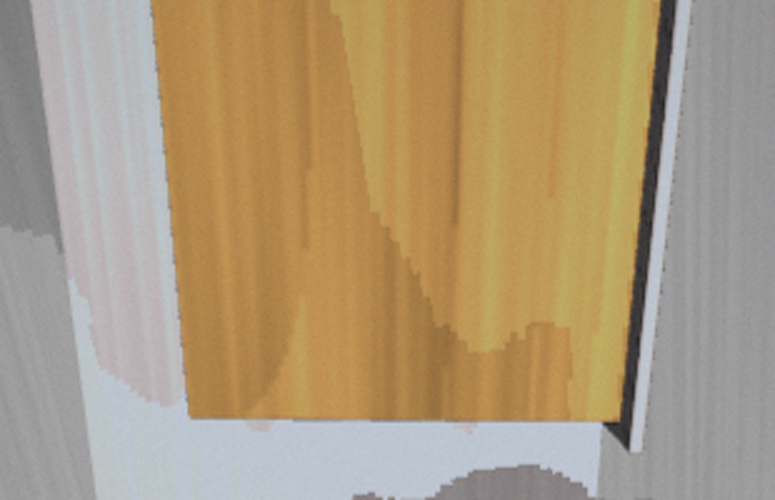

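```bash

python3 -m crank '[[0.3,[-0.7,-0.1,-3],[0,0,0]],[0.3,[0,0,-4],[0,0,0]],[0.3,[0,0,-3.15],[0,0,0]],[0.3,[0,0,0],[0,0,0]],[0.3,[0.07,0.6,0],[0,0,0]],[0.3,[0.07,0.6,0],[0,0,0]],[0.3,[0,0,0],[0,0,0]]]' |grep -v rot
python3 -m crank '[[0.3,[0.025,0.2,0],[0,0,0]],[0.3,[0.025,0.2,0],[0,0,0]],[0.3,[0,0,0],[0,0,0]]]' |grep -v rot
python3 -m crank '[[0.3,[0.025,0.2,0],[0,0,0]],[0.3,[0.0,0.0,0],[0,0,0]]]' |grep -v rot
python3 -m crank '[[0.3,[0.025,0.2,0],[0,0,0]],[0.3,[0.0,0.0,0],[0,0,0]]]' |grep -v rot
```

```text
time_s: 35.98
ee_pos: [0.534, 0.0247, 0.0035]
wrist_force: [-0.6, 0.4, -0.1]
opening: 0.704
time_s: 36.35
ee_pos: [0.534, 0.0281, 0.0028]
wrist_force: [-0.3, 0.1, 0.0]
opening: 0.696
time_s: 36.6
ee_pos: [0.5342, 0.0301, 0.0028]
wrist_force: [0.6, 1.1, -0.1]
opening: 0.7
time_s: 36.85
ee_pos: [0.5345, 0.0322, 0.0028]
wrist_force: [-0.2, -0.7, -0.6]
opening: 0.697
```

```bash

python3 -m crank '[[0.3,[0.025,0.2,0],[0,0,0]],[0.3,[0.0,0.0,0],[0,0,0]]]' |grep -v rot
python3 -m crank '[[0.3,[0.025,0.2,0],[0,0,0]],[0.3,[0.0,0.0,0],[0,0,0]]]' |grep -v rot
python3 -m crank '[[0.3,[0.025,0.2,0],[0,0,0]],[0.3,[0.0,0.0,0],[0,0,0]]]' |grep -v rot
```

```text
time_s: 37.1
ee_pos: [0.5345, 0.0324, 0.0028]
wrist_force: [-1.1, -4.6, 0.7]
opening: 0.701
time_s: 37.35
ee_pos: [0.5345, 0.0324, 0.0029]
wrist_force: [-2.5, -10.3, 2.5]
opening: 0.704
time_s: 37.6
ee_pos: [0.5344, 0.0325, 0.0029]
wrist_force: [-3.6, -15.9, 3.7]
opening: 0.701
```

```bash

python3 -m crank '[[0.3,[-0.14,-1.2,0],[0,0,0]],[0.3,[-0.14,-1.2,0.3],[0,0,0]],[0.3,[0,0,5],[0,0,0]],[0.3,[0,0,5],[0,0,0]],[0.3,[-1,-5,5],[0,0,0]],[0.3,[-1,-5,4],[0,0,0]],[0.3,[0,-2,0],[0,0,0]],[0.3,[0,0,0],[0,0,0]]]'
python3 - <<'E'
from plant import manip
from h import *
c=manip.capture("wrist"); cv2.imwrite("pics/w16.png",c["img"])
c=manip.capture("side"); cv2.imwrite("pics/s16.png",cv2.resize(c["img"][130:290,160:330],None,fx=3.5,fy=3.5,interpolation=cv2.INTER_CUBIC))
E
```

```text
time_s: 38.6
ee_pos: [0.5139, -0.0989, 0.1879]
ee_rot: [[0.993, -0.117, 0.0], [-0.117, -0.993, 0.001], [0.0, -0.001, -1.0]]
wrist_force: [-0.8, 0.8, 0.2]
opening: 0.704
```

View pics/w16.png

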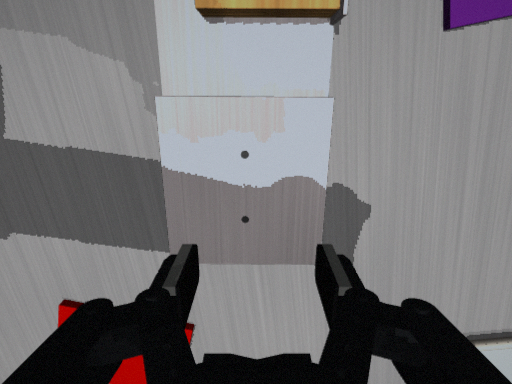

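View pics/s16.png

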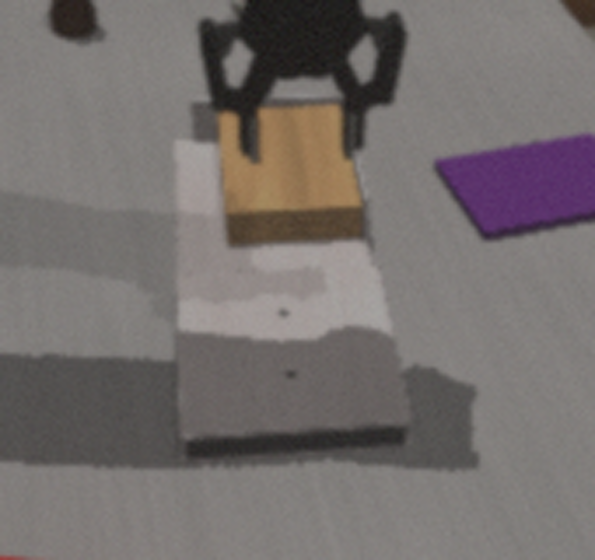

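```bash

python3 -m crank '[[0.3,[1,5,3],[0,0,0]],[0.3,[1,5,3],[0,0,0]],[0.3,[1,5,0],[0,0,0]],[0.3,[0,2,0],[0,0,0]],[0.3,[0,0,0],[0,0,0]],[0.3,[0,0,0],[0,0,0]]]'
python3 - <<'E'
from plant import manip
from h import *
c=manip.capture("wrist"); cv2.imwrite("pics/w17.png",cv2.resize(c["img"][20:260,130:380],None,fx=2.4,fy=2.4,interpolation=cv2.INTER_CUBIC))
c=manip.capture("top"); cv2.imwrite("pics/t17.png",c["img"])
E
```

```text
time_s: 39.45
ee_pos: [0.5432, 0.0717, 0.247]
ee_rot: [[0.993, -0.115, -0.002], [-0.115, -0.993, -0.001], [-0.002, 0.001, -1.0]]
wrist_force: [-0.2, 0.0, -0.2]
opening: 0.701
```

View pics/w17.png

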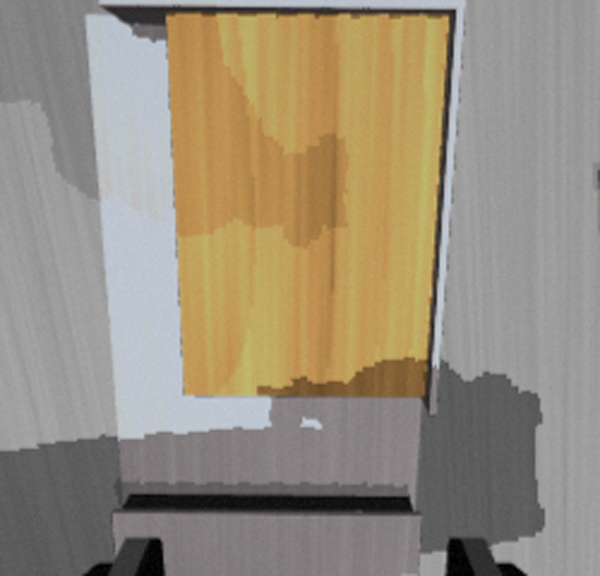

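View pics/t17.png

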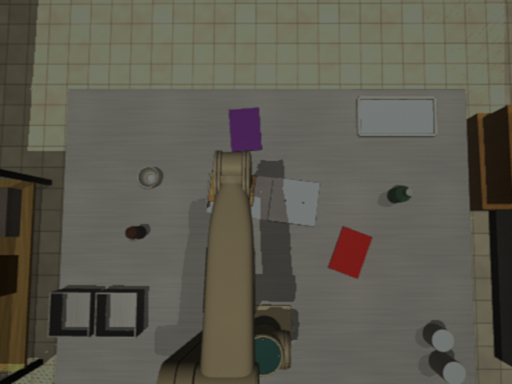

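```bash
python3 -c "
from plant import manip
print(manip.sign_off(), manip.get_state()['wrist_force'])"
```

```text
the job is handed in; nothing more can be done
the job is handed in; nothing more can be done
```

The ledge board is now on top of the other two, and the three-board stack is pushed square against both fences. I handed the job in at about 39.5 s.

- **Moves:** I slid the ledge board across with two fingertips. Then I pushed the stack alternately toward the side fence and the far fence, adding a tilted low push each way on the bottom board.
- **Push checks:** The first side-fence push jammed about 3 mm short. After the far-fence push, the repeat went home. Every later push stopped at the same firm point, to within about 0.2 mm, apart from a 1 mm shift from the finger tilt. The largest push was about 33 N at the wrist.
- **Picture checks:** The last pictures show the top board snug and parallel to both fences, with no lower board showing past it in plan. In the top view, the oil bottle, ramekin, pepper mill and both look-alike boards are where they started.
- **Not seen directly:** I could not see the faces of the lower two boards against the fences. That they are flush is inferred from the repeated firm stops.
- **At hand-in:** The gripper was empty, about 20 cm above the stack and touching nothing.

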